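# Find the lid that fits and snap the tub shut

### The job

Close the tub on the round board for the fridge: the three loose grey lids look alike but only one fits its mouth, so try them on it until you find the one that goes down, and press that one until it snaps fully home, sitting level on the rim. Leave the two lids that do not fit lying flat on the bare counter, knob up, the closed tub standing on its board, and the other tubs and everything else on the counter where they are.

Things in the scene. Friction and masses are not known exactly. Their poses are not given: they have to be found in the camera images.
- lid_a_knob (a point): first of three loose round lids of plain grey plastic, alike from above; which one fits is unknown. Point: middle of its knob, on the lid's axis; z along the axis, up. Knob: upright cylinder 35 mm across, 34 mm tall, its top 16 mm above this point; the lid's flat top, 127 mm across, is 18 mm below it. Lies knob up, this point 40 mm above the counter. About 0.13 kg
- lid_b_knob (a point): second lid: looks, knob, point and axes as lid_a. Underneath all three: a 4 mm top plate (its underside 22 mm below the knob point), a round plug 18 mm deep with springy snap beads, and round it a skirt 14 mm deep; the tub's rim goes between plug and skirt. The lids differ only in the width of plug and skirt, in steps of 10 mm. Yaw does not matter
- lid_c_knob (a point): third lid: looks, knob, point and axes as lid_a. How lids fit: set on a tub within about 3 mm of centred and let go, the right lid centres itself (tapered plug) and slips in until its top plate is 8 mm above the rim; then 10 to 15 N straight down on the knob snaps it home, plate on the rim, and it stays. However hard pressed, too small a lid stops with its plate 14 mm above the rim, too large a lid 18 mm
- tub_a_rim (a point): first of three white plastic tubs of portion cups. Point: centre of the open mouth, level with the top of the rim; z up. Round body 126 mm across, narrower neck, 86 mm tall in all; loose, about 0.6 kg. Which tub stands where changes: close only the one on the round board in the middle
- tub_b_rim (a point): second tub: point and sizes as tub_a. The necks of the three tubs differ: 96, 106 and 116 mm across outside, rim 4.5 mm thick, so each takes another of the lids
- tub_c_rim (a point): third tub: point and sizes as tub_a but for its neck
- round_board_top (a point): centre of the top of the fixed round wooden board, 150 mm across, 12 mm thick; the tub to close stands on it, within 15 mm of its centre
- board_l: fixed square wooden board, 150 x 150 x 12 mm, behind and to the left of the round one, with another tub on it, which stays open; origin at the centre of its underside
- board_r: fixed square wooden board, 150 x 150 x 12 mm, behind and to the right of the round one, with another tub on it, which stays open; origin at the centre of its underside
- jar: bystander, to be left alone: closed amber glass jar, 66 mm across, 115 mm tall; origin at the centre of its underside
- bell_pepper: bystander, to be left alone: yellow bell pepper, about 85 mm across and tall; origin at the centre of its underside
- onion: bystander, to be left alone: red onion, 72 mm across, 77 mm tall; origin at the centre of its underside
- bread_roll: bystander, to be left alone: small bread roll, 120 mm long, 62 mm tall; origin at the centre of its underside
- pepper_mill: bystander, to be left alone: wooden pepper mill, 54 mm across, 120 mm tall; origin at the centre of its underside
- tongs: bystander, to be left alone: steel serving tongs lying flat, about 245 mm long, 12 mm tall; origin at the centre of its underside

How it is judged (in metres and radians):
At the end, for the whole second after the job is handed in: On the tub that stands on the round board (within 40 mm of the board's centre, upright) one lid is snapped home: its plate within 2.5 mm of the rim, centred within 4 mm, level with the rim; the two other lids lie flat on the counter, knob up; all of it stays so (((horizontal distance between tub_a_rim and round_board_top below 0.04 m and z of tub_a_rim in the frame of round_board_top above 0.08 m and angle between tub_a_rim's own z axis and vertical below 0.05 rad and ((z of lid_a_knob in the frame of tub_a_rim below 0.0245 m and horizontal distance between lid_a_knob and tub_a_rim below 0.004 m and angle between the z axis of lid_a_knob and the z axis of tub_a_rim, either way round below 0.05 rad) or (z of lid_b_knob in the frame of tub_a_rim below 0.0245 m and horizontal distance between lid_b_knob and tub_a_rim below 0.004 m and angle between the z axis of lid_b_knob and the z axis of tub_a_rim, either way round below 0.05 rad) or (z of lid_c_knob in the frame of tub_a_rim below 0.0245 m and horizontal distance between lid_c_knob and tub_a_rim below 0.004 m and angle between the z axis of lid_c_knob and the z axis of tub_a_rim, either way round below 0.05 rad))) or (horizontal distance between tub_b_rim and round_board_top below 0.04 m and z of tub_b_rim in the frame of round_board_top above 0.08 m and angle between tub_b_rim's own z axis and vertical below 0.05 rad and ((z of lid_a_knob in the frame of tub_b_rim below 0.0245 m and horizontal distance between lid_a_knob and tub_b_rim below 0.004 m and angle between the z axis of lid_a_knob and the z axis of tub_b_rim, either way round below 0.05 rad) or (z of lid_b_knob in the frame of tub_b_rim below 0.0245 m and horizontal distance between lid_b_knob and tub_b_rim below 0.004 m and angle between the z axis of lid_b_knob and the z axis of tub_b_rim, either way round below 0.05 rad) or (z of lid_c_knob in the frame of tub_b_rim below 0.0245 m and horizontal distance between lid_c_knob and tub_b_rim below 0.004 m and angle between the z axis of lid_c_knob and the z axis of tub_b_rim, either way round below 0.05 rad))) or (horizontal distance between tub_c_rim and round_board_top below 0.04 m and z of tub_c_rim in the frame of round_board_top above 0.08 m and angle between tub_c_rim's own z axis and vertical below 0.05 rad and ((z of lid_a_knob in the frame of tub_c_rim below 0.0245 m and horizontal distance between lid_a_knob and tub_c_rim below 0.004 m and angle between the z axis of lid_a_knob and the z axis of tub_c_rim, either way round below 0.05 rad) or (z of lid_b_knob in the frame of tub_c_rim below 0.0245 m and horizontal distance between lid_b_knob and tub_c_rim below 0.004 m and angle between the z axis of lid_b_knob and the z axis of tub_c_rim, either way round below 0.05 rad) or (z of lid_c_knob in the frame of tub_c_rim below 0.0245 m and horizontal distance between lid_c_knob and tub_c_rim below 0.004 m and angle between the z axis of lid_c_knob and the z axis of tub_c_rim, either way round below 0.05 rad)))) and ((height (world z) of each of lid_b_knob, lid_c_knob below 0.047 m and angle between each of lid_b_knob, lid_c_knob's own z axis and vertical below 0.08 rad) or (height (world z) of each of lid_a_knob, lid_c_knob below 0.047 m and angle between each of lid_a_knob, lid_c_knob's own z axis and vertical below 0.08 rad) or (height (world z) of each of lid_a_knob, lid_b_knob below 0.047 m and angle between each of lid_a_knob, lid_b_knob's own z axis and vertical below 0.08 rad))); the robot touches nothing.
It fails at once if a tub is pushed more than 50 mm from where it stood (distance of any of tub_a_rim, tub_b_rim, tub_c_rim from where it was at the start of the episode above 0.05 m).
It fails at once if one of the other things on the counter (jar, pepper, onion, bread roll, mill, tongs) is moved more than 50 mm (distance of any of jar, bell_pepper, onion, bread_roll, pepper_mill, tongs from where it was at the start of the episode above 0.05 m).
It also fails if it takes over 72 s, if anything falls off the work surface, if the arm or the gripper's body presses on something with over 40 N, if the wrist force passes 120 N, or if a joint passes its speed limit or range.

### The arm

A 6-joint arm with a two-finger parallel gripper is mounted at the origin on the work surface. World frame = base frame: x ahead of the robot, y to its left, z up, the work surface at z = 0. Lengths are in m, angles in degrees, forces in N, time in s.
With the tool pointing down it reaches from about 0.4 to 0.825 m from the base axis. Payload 7 kg.
Tool frame: the origin (TCP) lies between the finger pads; the fingertips stand 14 mm ahead of it and the grasp point (between the pads) lies 5 mm behind it (r.tips_ahead is the distance from the TCP to the fingertips, in m); z points along the fingers, y is the direction in which the jaws open and shut (so a half turn about z gives the same grasp; the last joint's range is limited). The gripper opens to 88 mm and grips with 3 to 60 N. Pads are 19 mm wide; open, the fingers measure 130 mm over their backs; the gripper's body (78 mm by 193 mm) begins 47 mm behind the grasp point.
Start: joints at [81.251, 20.546, 0.682, 0, -70.136, -16.507], TCP at [0.288, 0.61, 0.214] pointing down, gripper open.
Joint ranges: [-176.03, 176.03], [-82.01, 121.73], [-58.28, 71.71], [-173.87, 95.51], [-174.79, -0.11], [-173.66, 173.66]. Speed limits (degrees/s): [136.94, 136.94, 172.46, 180, 180, 180].

### API

Orientations are given as [roll, pitch, yaw] about the fixed x, y, z axes, in that order (R = Rz(yaw) Ry(pitch) Rx(roll)).
In Python, from plant import r gives the robot as it stands.
- The arm moves only by the tool apply_moves, never from a script. Its arguments are lists of equal length, an entry for each row: "slide": the shift along the tool's x, y, z as a fraction of full scale, a list of three; "turn": the turn, a rotation vector about the tool's x, y, z as a fraction of full scale, a list of three; "jaw": the closure, from 0 (fully open) to 1 (shut). In form: {"slide": [[dx, dy, dz], ...], "turn": [[wx, wy, wz], ...], "jaw": [jaw, ...]}. A call has 1 to 8 rows; each row shifts and turns the commanded pose from where the row before left it, along the tool's axes as they then stand; what a row does not reach is not made up. Full scale, the value 1, is 0.1 m for a shift and 1.5 rad for a turn. A row lasts 1/10 s, in which the tool goes at most 50 mm and 8.59 degrees, less where a joint would pass 70% of its speed; a pose out of reach is approached as far as the arm can. A call with a number of a shift or a turn outside -1 to 1 is refused whole. A call with a gripper value outside its range is refused whole. The fingers move at their own pace and stop on an object; "newtons" is the grip in N (left out, the last holds). Time passes only in rows, so rows that do not move let the fingers close. It gives the time, the measured TCP pose, the force and the opening at its end, in the units of the state.
- r.get_state(): the state, without advancing time (a new reading comes with each control period).
- r.capture(name): name is "scene" or "top"; returns a dict with "pixels" (384x512x3 uint8, blue, green, red), "depth" (384x512 float32, m along the optical axis (not along the pixel's ray), 0 where there is no reading), "fx", "fy", "cx", "cy" (pixels), "rvec" (rotation vector, rad) and "tvec" (3), from world to camera coordinates, as OpenCV has them. Camera axes: x right, y down, z forward; pixel columns grow to the right and rows downward; lengths in m; the calibration is good to about 2 mm. A picture is of the moment at which its call begins.
- r.close_job(): hands the job in, once; it reports no verdict.
The state is a dict: "time_s": time; "joints": joint angles; "qd": joint speeds; "joint_torque": joint torques, N m; "tcp_pos": TCP position; "eef_rot": TCP orientation; "contact_force": force on the tool from outside, world axes, zero at the start; "moment": the same for the moment, N m; "gripper_width": finger opening in m.
Only numpy, scipy, OpenCV 4.12 (cv2) and the standard library are available. Lean on these libraries where they do the work, as an engineer would, in place of code of your own. Each camera call takes 0.05 s, during which the arm holds its last target.

## Working session

There is one attempt and no reset: what is moved stays moved. The work goes in short steps, Python scripts to look and compute and a tool call to move; the robot and the scene stay as the last step left them, time stands still between calls to the robot, and variables do not carry over. Pictures are saved under pics/ and viewed, and the job is handed in when it is done.

Besides the shell and the picture viewer there is one more tool, called after "Call:" as name(argument=value, ...) on one line, values as JSON. apply_moves: Moves the arm, as the interface text tells. Shift numbers are shares of 0.1 m and turn numbers shares of 1.5 rad, none past 1 either way. Its arguments: {"type":"object","properties":{"slide":{"type":"array"},"turn":{"type":"array"},"jaw":{"type":"array"},"newtons":{"type":"number"}},"required":["slide","turn","jaw"]}

```bash
mkdir -p pics; ls; python3 - <<'E'
from plant import r
import cv2,pickle
print(r.get_state())
for n in("scene","top"):
    c=r.capture(n); cv2.imwrite(f"pics/{n}0.png",c["pixels"]); pickle.dump(c,open(f"{n}0.pkl","wb"))
    print(n,c["fx"],c["fy"],c["cx"],c["cy"],c["rvec"],c["tvec"])
E
```

```text
pics
{'time_s': 0.0, 'joints': array([ 8.12500973e+01,  2.05918063e+01,  6.34412936e-01, -1.96708798e-02,
       -7.01361997e+01, -1.65063563e+01]), 'qd': array([-0.09374653, -0.06965696,  0.08838158,  0.01246267, -0.02893503,
       -0.01497628]), 'joint_torque': array([ 1.88911377e-03, -5.82719994e+01,  2.93042582e+01,  6.99693426e+00,
        6.73938019e-03, -1.76447916e-04]), 'tcp_pos': array([0.28781816, 0.61000223, 0.21312479]), 'eef_rot': array([ 1.79905010e+02, -8.86452825e-03, -2.52629506e+01]), 'contact_force': array([0.27687043, 0.71607966, 0.39254181]), 'moment': array([-0.0215599 ,  0.00454878, -0.0263411 ]), 'gripper_width': 0.08793122735122022}
scene 452.35653623164774 452.35653623164774 258.6404902074764 194.05457545553585 [ 1.80479273  1.86817672 -0.66557929] [ 0.04415472 -0.35278065  1.82850053]
top 364.0675702576882 364.0675702576882 250.81162076648909 184.00606113353504 [ 2.20271693 -2.14821088  0.11688716] [-0.01676413  0.56063299  1.32647572]
```

View pics/top0.png

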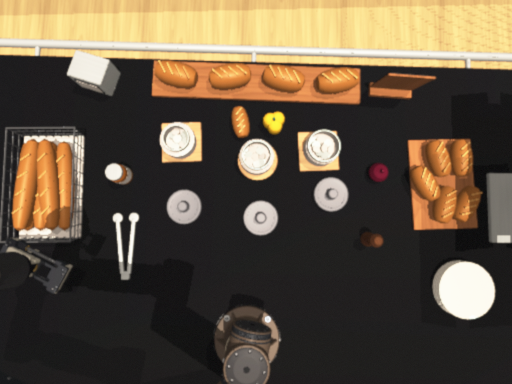

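View pics/scene0.png

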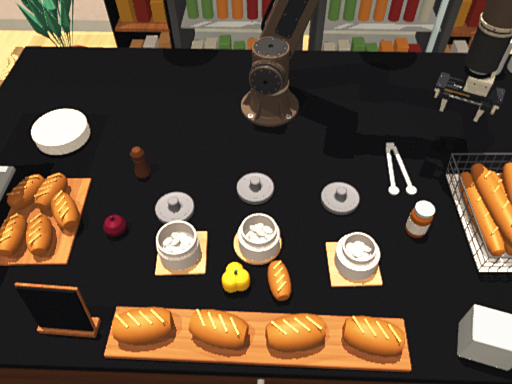

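```bash
cat > h.py <<'E'
import cv2,numpy as np,pickle
def world(c):
    R,_=cv2.Rodrigues(np.array(c["rvec"],float)); t=np.array(c["tvec"],float).ravel()
    d=c["depth"]; v,u=np.mgrid[0:d.shape[0],0:d.shape[1]]
    P=np.dstack([(u-c["cx"])/c["fx"]*d,(v-c["cy"])/c["fy"]*d,d])
    return (P-t)@R, d>0
def ray(c,u,v,z):
    R,_=cv2.Rodrigues(np.array(c["rvec"],float)); t=np.array(c["tvec"],float).ravel()
    o=-R.T@t; d=R.T@np.array([(u-c["cx"])/c["fx"],(v-c["cy"])/c["fy"],1]); return o+d*(z-o[2])/d[2]
def proj(c,p):
    q,_=cv2.projectPoints(np.array([p],float),np.array(c["rvec"],float),np.array(c["tvec"],float),np.array([[c["fx"],0,c["cx"]],[0,c["fy"],c["cy"]],[0,0,1]]),None); return q.ravel()
def circ(p):
    A=np.c_[2*p,np.ones(len(p))]; s=np.linalg.lstsq(A,(p**2).sum(1),rcond=None)[0]
    return s[0],s[1],np.sqrt(s[2]+s[0]**2+s[1]**2)
E
python3 - <<'E'
from h import *
for n in("top","scene"):
    c=pickle.load(open(n+"0.pkl","rb")); W,ok=world(c)
    px=c["pixels"].astype(int); 
    seeds={"top":{"lidL":(184,207),"lidM":(261,217),"lidR":(331,194),"tubL":(177,140),"tubM":(257,157),"tubR":(322,147)}}["top"]
    t=pickle.load(open("top0.pkl","rb"))
    for k,(u,v) in seeds.items():
        g=ray(t,u,v,0.04 if 'lid' in k else 0.098)
        m=ok&(np.hypot(W[...,0]-g[0],W[...,1]-g[1])<0.075)
        z=W[...,2]
        if 'lid' in k:
            top=m&(z>0.048)&(z<.065); fl=m&(z>.012)&(z<.032)
            print(n,k,"knob",top.sum(),W[top].mean(0).round(4),"plate z",np.median(z[fl]).round(4),W[fl][:,:2].mean(0).round(4))
        else:
            rim=m&(z>0.09)&(z<.106); 
            print(n,k,"rim",rim.sum(),np.median(z[rim]).round(4),np.array(circ(W[rim][:,:2])).round(4), "z99",np.percentile(z[m],99).round(4))
c=cv2.imread("pics/top0.png")[110:260,140:370]
cv2.imwrite("pics/topz.png",cv2.resize(c,None,fx=3.4,fy=3.4,interpolation=cv2.INTER_CUBIC))
E
```

```text
top lidL knob 78 [0.4704 0.2452 0.0558] plate z 0.0211 [0.4703 0.2445]
top lidM knob 73 [ 0.4363 -0.0393  0.0551] plate z 0.0213 [ 0.4359 -0.039 ]
top lidR knob 75 [ 0.5301 -0.3002  0.0554] plate z 0.0212 [ 0.5299 -0.2996]
top tubL rim 117 0.0976 [0.7127 0.272  0.0461] z99 0.1006
top tubM rim 120 0.0981 [ 0.6584 -0.0191  0.0508] z99 0.1016
top tubR rim 139 0.0975 [ 0.6978 -0.2582  0.0558] z99 0.1019
scene lidL knob 83 [0.4772 0.2436 0.0549] plate z 0.0209 [0.4816 0.2426]
scene lidM knob 74 [ 0.4431 -0.0417  0.0556] plate z 0.0212 [ 0.4477 -0.0405]
scene lidR knob 84 [ 0.5369 -0.3017  0.0555] plate z 0.0218 [ 0.5394 -0.3006]
scene tubL rim 195 0.0969 [0.7168 0.2706 0.0461] z99 0.1
scene tubM rim 204 0.0969 [ 0.6625 -0.0205  0.051 ] z99 0.1005
scene tubR rim 249 0.0973 [ 0.702  -0.2597  0.056 ] z99 0.1005
```

View pics/topz.png

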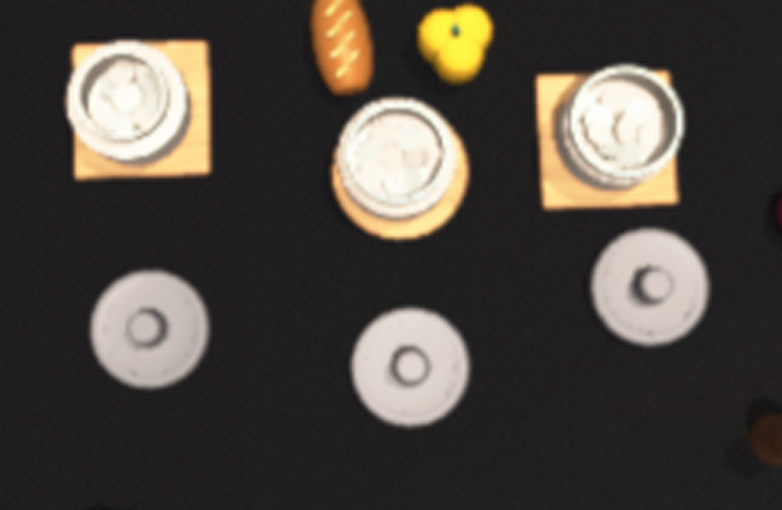

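```bash
python3 - <<'E'
from h import *
cs={n:pickle.load(open(n+"0.pkl","rb")) for n in("top","scene")}
t=cs["top"]
seeds={"lidL":(184,207),"lidM":(261,217),"lidR":(331,194),"tubL":(177,140),"tubM":(257,157),"tubR":(322,147)}
for n,c in cs.items():
    W,ok=world(c)
    for k,(u,v) in seeds.items():
        g=ray(t,u,v,0.04 if 'lid' in k else 0.098)
        m=ok&(np.hypot(W[...,0]-g[0],W[...,1]-g[1])<0.075); z=W[...,2]
        if 'lid' in k:
            s=m&(z>.0535)&(z<.06); P=W[s][:,:2]; (x,y),rr=cv2.minEnclosingCircle(P.astype(np.float32)); print(n,k,s.sum(),P.mean(0).round(4),round(x,4),round(y,4),round(rr,4))
        else:
            s=m&(z>.0955)&(z<.101);print(n,k,s.sum(),np.array(circ(W[s][:,:2])).round(4))
for k,(u,v) in dict(onion=(379,172),mill=(372,240),jar=(119,174),roll=(240,122),pep=(274,122)).items(): print(k,ray(t,u,v,.05).round(3))
E
```

```text
top lidL 54 [0.472  0.2446] 0.4715 0.2457 0.0168
top lidM 53 [ 0.4351 -0.0386] 0.4371 -0.0399 0.0169
top lidR 49 [ 0.5296 -0.2997] 0.5307 -0.3004 0.0171
top tubL 75 [0.7128 0.2723 0.0461]
top tubM 75 [ 0.6586 -0.019   0.0508]
top tubR 86 [ 0.6978 -0.2583  0.0559]
scene lidL 55 [0.4765 0.2441] 0.4756 0.2443 0.018
scene lidM 52 [ 0.4419 -0.0426] 0.4413 -0.042 0.0175
scene lidR 59 [ 0.5347 -0.3019] 0.5356 -0.3019 0.0186
scene tubL 120 [0.7167 0.2708 0.0459]
scene tubM 128 [ 0.6623 -0.0206  0.0509]
scene tubR 149 [ 0.7017 -0.2597  0.0557]
onion [ 0.615 -0.473  0.05 ]
mill [ 0.367 -0.446  0.05 ]
jar [0.583 0.48  0.05 ]
roll [0.789 0.043 0.05 ]
pep [ 0.793 -0.083  0.05 ]
```

Call:
apply_moves(slide=[[0,0,0],[0,0,0],[0,0,0]], turn=[[0,0,-0.1],[0,0,-0.1],[0,0,-0.094]], jaw=[0,0,0], newtons=40)

```text
time_s: 0.4
tcp_pos: [0.2879, 0.6102, 0.2135]
eef_rot: [179.9, 0.0, 0.4]
contact_force: [-0.4, -0.6, 0.1]
gripper_width: 0.0876
```

Call:
apply_moves(slide=[[0.2,0.4,0],[0.2,0.4,0],[0.2,0.45,0],[0.2,0.45,0],[0.2,0.45,0],[0.2,0.45,0],[0.2,0.45,0],[0.11,0.45,0]], turn=[[0,0,0],[0,0,0],[0,0,0],[0,0,0],[0,0,0],[0,0,0],[0,0,0],[0,0,0]], jaw=[0,0,0,0,0,0,0,0])

```text
time_s: 1.2
tcp_pos: [0.4397, 0.2585, 0.2138]
eef_rot: [180.0, 0.0, 0.0]
contact_force: [1.4, -0.2, -0.3]
gripper_width: 0.0877
```

Call:
apply_moves(slide=[[0,0.45,0],[0,0.45,0],[0,0.45,0.1],[0,0.45,0.2],[0,0.45,0.2],[0,0.45,0.2],[0,0.3,0.2],[0,0,0]], turn=[[0,0,0],[0,0,0],[0,0,0],[0,0,0],[0,0,0],[0,0,0],[0,0,0],[0,0,0]], jaw=[0,0,0,0,0,0,0,0])

```text
time_s: 2.0
tcp_pos: [0.4363, -0.0428, 0.1213]
eef_rot: [179.9, 0.3, -0.2]
contact_force: [-0.6, -0.6, 0.2]
gripper_width: 0.0878
```

Call:
apply_moves(slide=[[0.03,-0.02,0.3],[0,0,0.3],[0,0,0.2],[0,0,0],[0,0,0],[0,0,0],[0,0,0]], turn=[[0,0,0],[0,0,0],[0,0,0],[0,0,0],[0,0,0],[0,0,0],[0,0,0]], jaw=[0,0,0,0,1,1,1])

```text
time_s: 2.7
tcp_pos: [0.4431, -0.0371, 0.0453]
eef_rot: [-180.0, -0.1, 0.0]
contact_force: [0.6, 0.3, 0.4]
gripper_width: 0.0692
```

Call:
apply_moves(slide=[[0,0,0],[0,0,0],[0,0,0],[0,0,0]], turn=[[0,0,0],[0,0,0],[0,0,0],[0,0,0]], jaw=[1,1,1,1])

```text
time_s: 3.1
tcp_pos: [0.4422, -0.0375, 0.0442]
eef_rot: [-180.0, -0.0, 0.0]
contact_force: [0.5, 0.6, -0.1]
gripper_width: 0.037
```

```bash
python3 - <<'E'
from plant import r
s=r.get_state(); print(s["tcp_pos"],s["eef_rot"],s["gripper_width"],s["contact_force"])
E
```

```text
[ 0.44218281 -0.03750089  0.04418204] [-1.79993357e+02 -1.45779499e-02  6.53435612e-03] 0.03704519022743812 [ 0.54705068  0.61209293 -0.1345999 ]
```

Call:
apply_moves(slide=[[0,0,0],[0,0,0],[0,0,-0.1],[0,0,-0.3],[0,0,-0.4],[0,0,-0.4]], turn=[[0,0,0],[0,0,0],[0,0,0],[0,0,0],[0,0,0],[0,0,0]], jaw=[1,1,1,1,1,1])

```text
time_s: 3.7
tcp_pos: [0.4417, -0.0378, 0.166]
eef_rot: [180.0, 0.0, 0.0]
contact_force: [1.9, -0.5, 0.7]
gripper_width: 0.0004
```

Call:
apply_moves(slide=[[0.4,-0.03,0],[0.4,-0.03,0],[0.4,-0.03,0],[0.4,-0.03,0],[0.4,-0.03,0],[0.21,-0.03,0],[0,0,0],[0,0,0]], turn=[[0,0,0],[0,0,0],[0,0,0],[0,0,0],[0,0,0],[0,0,0],[0,0,0],[0,0,0]], jaw=[1,1,1,1,1,1,1,1])

```text
time_s: 4.5
tcp_pos: [0.6627, -0.0196, 0.1638]
eef_rot: [180.0, 0.1, -0.0]
contact_force: [-0.8, 0.4, 1.1]
gripper_width: 0.0001
```

```bash
cat > snap.py <<'E'
import sys
from plant import r
from h import *
tag=sys.argv[1]
s=r.get_state(); print(s["tcp_pos"].round(4),s["gripper_width"],s["contact_force"].round(1),s["time_s"])
ims=[]
for n in("top","scene"):
    c=r.capture(n); pickle.dump(c,open(f"{n}{tag}.pkl","wb"))
    u,v=map(int,proj(c,(float(sys.argv[2]),float(sys.argv[3]),.1))); u=min(max(u,65),447);v=min(max(v,65),319)
    ims.append(cv2.resize(c["pixels"][v-65:v+65,u-65:u+65],(400,400),interpolation=cv2.INTER_CUBIC)); print(n,"crop origin",u-65,v-65,"scale",400/130)
cv2.imwrite(f"pics/{tag}.png",np.hstack(ims))
E
python3 snap.py A1 .66 -.02
```

```text
[ 0.6627 -0.0196  0.1638] 0.00010885934098837268 [-0.8  0.4  1.1] 4.5
top crop origin 191 89 scale 3.076923076923077
scene crop origin 193 162 scale 3.076923076923077
```

View pics/A1.png

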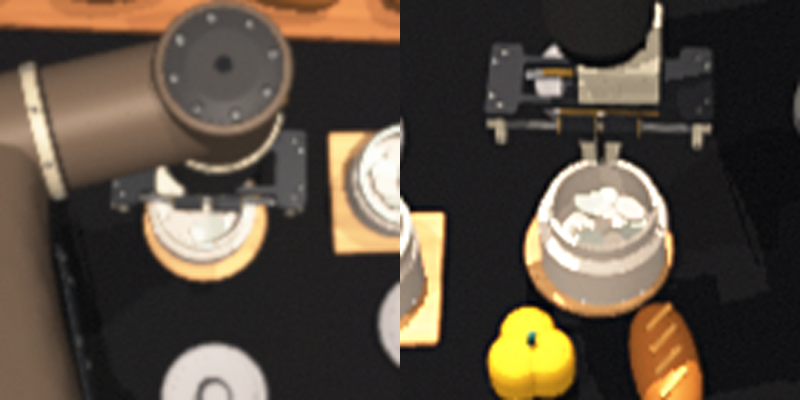

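```bash
python3 - <<'E'
from h import *
for n in("top","scene"):
    c=pickle.load(open(n+"A1.pkl","rb")); W,ok=world(c)
    m=ok&(np.hypot(W[...,0]-.44,W[...,1]+.04)<.1); z=W[...,2]; s=m&(z>.0535)&(z<.06); P=W[s][:,:2]
    print(n,s.sum(),P.mean(0).round(4),cv2.minEnclosingCircle(P.astype(np.float32)), np.percentile(z[m],99.5))
    fl=m&(z>.012)&(z<.032); print(W[fl].mean(0))
    print("tip proj",proj(c,(.6627,-.0196,.15)))
    if n=="scene":
        for (u,v) in [(600,150),(587,150),(612,150),(600,160)]:
            U=int(193+(u-400)/3.0769);V=int(162+v/3.0769); print(U,V,W[V,U].round(4))
cv2.imwrite("pics/A1t.png",c["pixels"])
E
```

```text
top 57 [ 0.4367 -0.0397] ((0.4366413354873657, -0.03910556808114052), 0.017206691205501556) 0.05900789364095258
[ 0.43603065 -0.03902916  0.0213201 ]
tip proj [256.87259815 150.93754683]
scene 0 [nan nan] ((0.0, 0.0), 0.0) 0.6682821321561777
[ 0.44800964 -0.08490592  0.02061624]
tip proj [258.24756263 218.07129404]
258 210 [ 0.67   -0.0196  0.1983]
253 210 [ 0.6722 -0.0334  0.2008]
261 210 [ 0.6734 -0.0112  0.2033]
258 214 [ 0.6719 -0.0197  0.1822]<stdin>:5: RuntimeWarning: Mean of empty slice.
  ret = um.true_divide(
```

View pics/A1t.png

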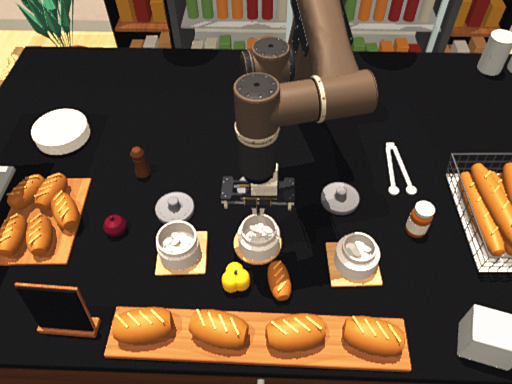

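```bash
python3 - <<'E'
from h import *
from plant import r
print(r.tips_ahead)
c=pickle.load(open("sceneA1.pkl","rb")); W,ok=world(c)
for V in range(205,232): print(V,[tuple(W[V,U].round(3)) for U in (254,257,258,261)],c["pixels"][V,257])
E
```

```text
0.014
205 [(np.float64(0.702), np.float64(-0.028), np.float64(0.263)), (np.float64(0.669), np.float64(-0.022), np.float64(0.22)), (np.float64(0.669), np.float64(-0.019), np.float64(0.22)), (np.float64(0.7), np.float64(-0.01), np.float64(0.261))] [25 30 34]
206 [(np.float64(0.703), np.float64(-0.028), np.float64(0.26)), (np.float64(0.673), np.float64(-0.022), np.float64(0.221)), (np.float64(0.672), np.float64(-0.019), np.float64(0.219)), (np.float64(0.702), np.float64(-0.01), np.float64(0.259))] [31 30 33]
207 [(np.float64(0.702), np.float64(-0.028), np.float64(0.255)), (np.float64(0.67), np.float64(-0.022), np.float64(0.212)), (np.float64(0.674), np.float64(-0.019), np.float64(0.217)), (np.float64(0.699), np.float64(-0.01), np.float64(0.251))] [34 36 39]
208 [(np.float64(0.702), np.float64(-0.029), np.float64(0.25)), (np.float64(0.671), np.float64(-0.022), np.float64(0.209)), (np.float64(0.672), np.float64(-0.019), np.float64(0.211)), (np.float64(0.704), np.float64(-0.01), np.float64(0.253))] [32 35 37]
209 [(np.float64(0.676), np.float64(-0.03), np.float64(0.21)), (np.float64(0.671)
[... 5127 characters left out ...]
(0.648), np.float64(-0.025), np.float64(0.073)), (np.float64(0.646), np.float64(-0.022), np.float64(0.071)), (np.float64(0.642), np.float64(-0.013), np.float64(0.065))] [239 249 254]
230 [(np.float64(0.648), np.float64(-0.034), np.float64(0.068)), (np.float64(0.653), np.float64(-0.024), np.float64(0.074)), (np.float64(0.651), np.float64(-0.021), np.float64(0.072)), (np.float64(0.646), np.float64(-0.013), np.float64(0.065))] [244 253 255]
231 [(np.float64(0.652), np.float64(-0.034), np.float64(0.068)), (np.float64(0.659), np.float64(-0.024), np.float64(0.079)), (np.float64(0.656), np.float64(-0.021), np.float64(0.075)), (np.float64(0.652), np.float64(-0.012), np.float64(0.069))] [229 244 254]
```

```bash
python3 - <<'E'
from h import *
for n in("scene0","top0"):
    c=pickle.load(open(n+".pkl","rb")); W,ok=world(c)
    m=ok&(np.hypot(W[...,0]-.288,W[...,1]-.61)<.12)&(W[...,2]>.05)
    if n[0]=="s":
        idx=np.argwhere(m); z=W[m][:,2]; o=np.argsort(z)[:25]
        for i in o: print(idx[i],W[m][i].round(3))
        cv2.imwrite("pics/g0.png",cv2.resize(c["pixels"][50:150,412:512],(600,600),interpolation=cv2.INTER_CUBIC))
        print(proj(c,(.288,.61,.199)),proj(c,(.288,.61,.213)))
E
```

```text
[174 461] [0.387 0.654 0.052]
[165 465] [0.346 0.678 0.052]
[175 452] [0.393 0.622 0.052]
[164 448] [0.343 0.62  0.053]
[176 452] [0.401 0.62  0.056]
[175 461] [0.396 0.65  0.057]
[164 474] [0.345 0.706 0.057]
[164 466] [0.346 0.679 0.058]
[174 452] [0.394 0.621 0.058]
[164 457] [0.347 0.648 0.058]
[174 462] [0.393 0.654 0.058]
[174 463] [0.393 0.657 0.059]
[162 460] [0.339 0.66  0.059]
[163 466] [0.344 0.679 0.06 ]
[174 464] [0.395 0.659 0.061]
[174 460] [0.396 0.646 0.061]
[163 474] [0.344 0.705 0.061]
[172 467] [0.386 0.671 0.062]
[163 449] [0.347 0.62  0.062]
[163 457] [0.346 0.647 0.062]
[162 459] [0.342 0.655 0.062]
[173 463] [0.392 0.656 0.062]
[162 471] [0.341 0.696 0.062]
[173 466] [0.392 0.666 0.062]
[166 450] [0.361 0.62  0.062]
[455.33958089 120.96893555] [456.77278784 117.71433743]
```

View pics/g0.png

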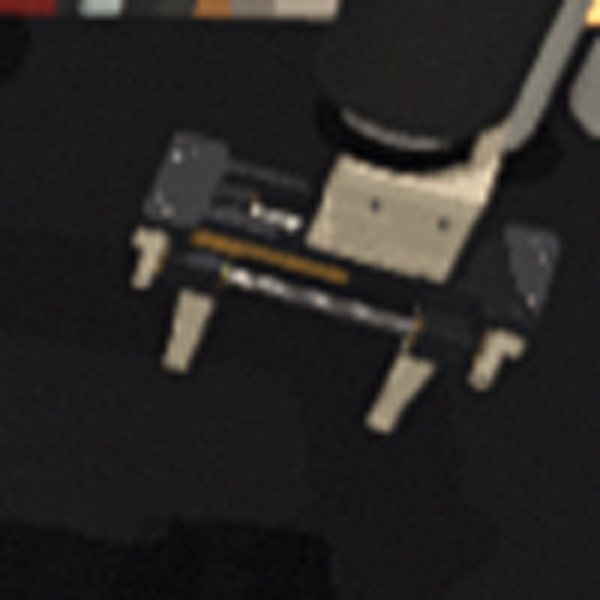

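Call:
apply_moves(slide=[[-0.4,0.03,0],[-0.4,0.04,0],[-0.4,0.04,0],[-0.4,0.04,0],[-0.4,0.04,0],[-0.21,0.02,0.2],[0,0,0.4],[0,0,0]], turn=[[0,0,0],[0,0,0],[0,0,0],[0,0,0],[0,0,0],[0,0,0],[0,0,0],[0,0,0]], jaw=[0,0,0,0,0,0,0,0])

```text
time_s: 5.4
tcp_pos: [0.4381, -0.0413, 0.1018]
eef_rot: [180.0, 0.3, -0.0]
contact_force: [0.1, -0.0, -0.1]
gripper_width: 0.0587
```

Call:
apply_moves(slide=[[0,0,0.3],[0,0,0.2],[0,0,0.15],[0,0,0.1],[0,0,0],[0,0,0]], turn=[[0,0,0],[0,0,0],[0,0,0],[0,0,0],[0,0,0],[0,0,0]], jaw=[0,0,0,0,0,0])

```text
time_s: 6.0
tcp_pos: [0.4428, -0.0404, 0.0299]
eef_rot: [180.0, -0.0, 0.0]
contact_force: [0.0, 0.8, -0.6]
gripper_width: 0.0874
```

Call:
apply_moves(slide=[[0,0,0.05],[0,0,0.05],[0,0,0],[0,0,0]], turn=[[0,0,0],[0,0,0],[0,0,0],[0,0,0]], jaw=[0,0,1,1])

```text
time_s: 6.4
tcp_pos: [0.4421, -0.0406, 0.0191]
eef_rot: [180.0, 0.0, 0.0]
contact_force: [-0.7, -0.3, 0.1]
gripper_width: 0.077
```

Call:
apply_moves(slide=[[0,0,0],[0,0,0],[0,0,0],[0,0,0],[0,0,0],[0,0,0]], turn=[[0,0,0],[0,0,0],[0,0,0],[0,0,0],[0,0,0],[0,0,0]], jaw=[1,1,1,1,1,1])

```text
time_s: 7.0
tcp_pos: [0.4422, -0.0405, 0.0191]
eef_rot: [-180.0, -0.0, 0.0]
contact_force: [-0.1, -0.7, 0.8]
gripper_width: 0.0345
```

Call:
apply_moves(slide=[[0,0,-0.1],[0,0,-0.3],[0,0,-0.4],[0,0,-0.4],[0.4,-0.03,0],[0.4,-0.04,0],[0.4,-0.04,0],[0.4,-0.04,0]], turn=[[0,0,0],[0,0,0],[0,0,0],[0,0,0],[0,0,0],[0,0,0],[0,0,0],[0,0,0]], jaw=[1,1,1,1,1,1,1,1])

```text
time_s: 7.8
tcp_pos: [0.6034, -0.0255, 0.14]
eef_rot: [-180.0, -0.0, 0.0]
contact_force: [0.2, -0.1, -0.7]
gripper_width: 0.0344
```

Call:
apply_moves(slide=[[0.4,-0.04,0],[0.21,-0.02,0],[0,0,0],[0,0,0],[0,0,0]], turn=[[0,0,0],[0,0,0],[0,0,0],[0,0,0],[0,0,0]], jaw=[1,1,1,1,1])

```text
time_s: 8.3
tcp_pos: [0.6622, -0.0196, 0.1393]
eef_rot: [-180.0, 0.0, 0.0]
contact_force: [-0.0, 0.4, -2.1]
gripper_width: 0.0343
```

```bash
python3 snap.py A2 .66 -.02
```

```text
[ 0.6622 -0.0196  0.1393] 0.03434070890060268 [-0.   0.4 -2.1] 8.3
top crop origin 191 89 scale 3.076923076923077
scene crop origin 193 162 scale 3.076923076923077
```

View pics/A2.png

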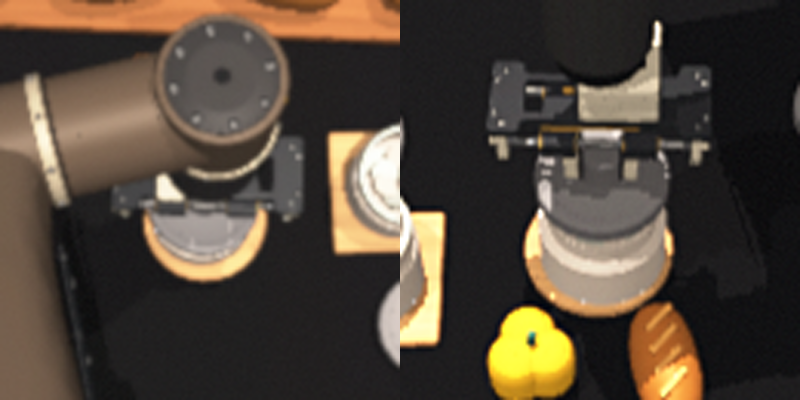

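```bash
cat > lid.py <<'E'
import sys
from h import *
from scipy.optimize import least_squares
tag=sys.argv[1]; cx,cy,zp=map(float,sys.argv[2:5])
for n in("top","scene"):
    c=pickle.load(open(n+tag+".pkl","rb")); W,ok=world(c); z=W[...,2]
    m=ok&(np.hypot(W[...,0]-cx,W[...,1]-cy)<.075)&(abs(z-zp)<.006)
    P=W[m]; print(n,m.sum(),"z",np.median(P[:,2]).round(4))
    # tilt: plane fit
    A=np.c_[P[:,:2]-[cx,cy],np.ones(len(P))]; s=np.linalg.lstsq(A,P[:,2],rcond=None)[0]; print(" slope deg",np.degrees(s[:2]).round(2),"z0",s[2].round(4))
    Q=P[:,:2]; H=cv2.convexHull(Q.astype(np.float32))[:,0,:]
    H=H[np.abs(np.hypot(H[:,0]-cx,H[:,1]-cy)-.0635)<.006]
    f=least_squares(lambda p:np.hypot(H[:,0]-p[0],H[:,1]-p[1])-.0628,[cx,cy],loss="soft_l1",f_scale=.001)
    print(" centre",f.x.round(4),len(H),"rms",np.sqrt(np.mean(f.fun**2)).round(4))
E
python3 lid.py A2 .662 -.02 .142
```

```text
top 345 z 0.1414
 slope deg [-0.49 -0.04] z0 0.141
 centre [ 0.6559 -0.0194] 19 rms 0.0005
scene 761 z 0.1414
 slope deg [ 0.01 -0.24] z0 0.1414
 centre [ 0.6615 -0.0207] 28 rms 0.0014
```

Call:
apply_moves(slide=[[0.01,0,0.1],[0,0,0.06],[0,0,0.03],[0,0,0.02],[0,0,0]], turn=[[0,0,0],[0,0,0],[0,0,0],[0,0,0],[0,0,0]], jaw=[1,1,1,1,1])

```text
time_s: 8.9
tcp_pos: [0.6639, -0.0195, 0.1176]
eef_rot: [180.0, 0.0, 0.0]
contact_force: [0.4, -0.1, -1.5]
gripper_width: 0.0342
```

Call:
apply_moves(slide=[[0,0,0.02],[0,0,0],[0,0,0]], turn=[[0,0,0],[0,0,0],[0,0,0]], jaw=[1,1,1])

```text
time_s: 9.2
tcp_pos: [0.6645, -0.0195, 0.1171]
eef_rot: [180.0, -0.1, 0.0]
contact_force: [-2.4, 1.0, 5.0]
gripper_width: 0.0342
```

Call:
apply_moves(slide=[[0,0,0],[0,0,0],[0,0,0],[0,0,0]], turn=[[0,0,0],[0,0,0],[0,0,0],[0,0,0]], jaw=[0.4,0.4,0.4,0.4])

```text
time_s: 9.6
tcp_pos: [0.6641, -0.0195, 0.1158]
eef_rot: [180.0, 0.0, 0.0]
contact_force: [-0.3, -0.8, -0.1]
gripper_width: 0.0522
```

```bash
python3 snap.py A3 .66 -.02; python3 lid.py A3 .662 -.02 .118
```

```text
[ 0.6641 -0.0195  0.1158] 0.05220970472659557 [-0.3 -0.8 -0.1] 9.6
top crop origin 191 89 scale 3.076923076923077
scene crop origin 193 162 scale 3.076923076923077
top 328 z 0.1191
 slope deg [-1.33 -0.06] z0 0.1181
 centre [ 0.658 -0.019] 14 rms 0.0006
scene 770 z 0.1191
 slope deg [-0.69 -0.01] z0 0.1193
 centre [ 0.664  -0.0203] 19 rms 0.0008
```

View pics/A3.png

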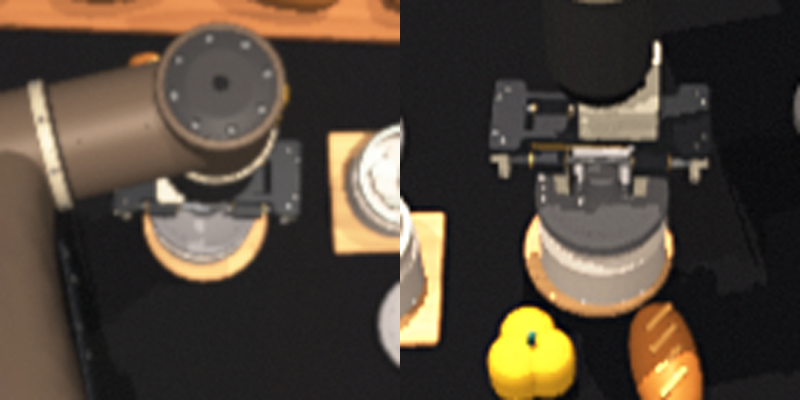

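Call:
apply_moves(slide=[[0,0,0],[0,0,0],[0,0,0],[0,0,0],[0,0,-0.04],[-0.02,0,0],[0,0,0.04],[0,0,0]], turn=[[0,0,0],[0,0,0],[0,0,0],[0,0,0],[0,0,0],[0,0,0],[0,0,0],[0,0,0]], jaw=[1,1,1,1,1,1,1,1])

```text
time_s: 10.5
tcp_pos: [0.6623, -0.0194, 0.1161]
eef_rot: [-180.0, -0.0, 0.0]
contact_force: [0.9, 1.3, 0.9]
gripper_width: 0.0339
```

Call:
apply_moves(slide=[[0,0,0.02],[0,0,0],[0,0,0],[0,0,0]], turn=[[0,0,0],[0,0,0],[0,0,0],[0,0,0]], jaw=[1,1,1,1])

```text
time_s: 10.9
tcp_pos: [0.6627, -0.0194, 0.1157]
eef_rot: [180.0, -0.1, 0.0]
contact_force: [-2.7, 1.1, 9.4]
gripper_width: 0.0341
```

Call:
apply_moves(slide=[[0,0,0],[0,0,0],[0,0,0],[0,0,0]], turn=[[0,0,0],[0,0,0],[0,0,0],[0,0,0]], jaw=[0.4,0.4,0.4,0.4])

```text
time_s: 11.3
tcp_pos: [0.662, -0.0195, 0.1137]
eef_rot: [180.0, 0.0, 0.0]
contact_force: [-0.3, 0.1, 0.1]
gripper_width: 0.0523
```

```bash
python3 snap.py A4 .66 -.02; python3 lid.py A4 .662 -.02 .118
```

```text
[ 0.662  -0.0195  0.1137] 0.052250567306788925 [-0.3  0.1  0.1] 11.3
top crop origin 191 89 scale 3.076923076923077
scene crop origin 193 162 scale 3.076923076923077
top 312 z 0.1193
 slope deg [-1.28  0.07] z0 0.1182
 centre [ 0.6564 -0.019 ] 19 rms 0.0006
scene 758 z 0.1189
 slope deg [-0.38  0.04] z0 0.119
 centre [ 0.6621 -0.0208] 18 rms 0.0012
```

Call:
apply_moves(slide=[[0,0,0],[0,0,0],[0,0,0],[0,0,0],[0,0,-0.15],[-0.1,0,-0.15],[-0.4,0.04,0],[-0.4,0.04,0]], turn=[[0,0,0],[0,0,0],[0,0,0],[0,0,0],[0,0,0],[0,0,0],[0,0,0],[0,0,0]], jaw=[1,1,1,1,1,1,1,1])

```text
time_s: 12.2
tcp_pos: [0.571, -0.0275, 0.1444]
eef_rot: [-180.0, -0.0, -0.0]
contact_force: [-0.3, 0.4, -1.2]
gripper_width: 0.0344
```

Call:
apply_moves(slide=[[-0.4,0.04,0],[-0.4,0.04,0],[-0.4,0.04,0.2],[-0.1,0,0.4],[0,0,0.4],[0,0,0.15],[0,0,0.07],[0,0,0]], turn=[[0,0,0],[0,0,0],[0,0,0],[0,0,0],[0,0,0],[0,0,0],[0,0,0],[0,0,0]], jaw=[1,1,1,1,1,1,1,1])

```text
time_s: 13.0
tcp_pos: [0.4418, -0.0396, 0.022]
eef_rot: [180.0, 0.0, 0.0]
contact_force: [-0.5, -0.2, -0.0]
gripper_width: 0.0344
```

Call:
apply_moves(slide=[[0,0,0.03],[0,0,0.02],[0,0,0],[0,0,0],[0,0,0],[0,0,0],[0,0,0]], turn=[[0,0,0],[0,0,0],[0,0,0],[0,0,0],[0,0,0],[0,0,0],[0,0,0]], jaw=[1,1,1,0,0,0,0])

```text
time_s: 13.7
tcp_pos: [0.4423, -0.0395, 0.0172]
eef_rot: [-180.0, -0.0, 0.0]
contact_force: [0.8, -0.1, -0.3]
gripper_width: 0.0605
```

Call:
apply_moves(slide=[[0,0,-0.3],[0,0,-0.4],[0.2,0.4,-0.2],[0.2,0.45,0],[0.2,0.45,0],[0.2,0.45,0],[0.1,0.45,0],[0.03,0.41,0]], turn=[[0,0,0],[0,0,0],[0,0,0],[0,0,0],[0,0,0],[0,0,0],[0,0,0],[0,0,0]], jaw=[0,0,0,0,0,0,0,0])

```text
time_s: 14.5
tcp_pos: [0.5359, -0.3028, 0.1066]
eef_rot: [180.0, 0.0, 0.0]
contact_force: [0.3, 1.0, -0.2]
gripper_width: 0.0877
```

Call:
apply_moves(slide=[[0,0,0],[0,0,0]], turn=[[0,0,0],[0,0,0]], jaw=[0,0])

```text
time_s: 14.7
tcp_pos: [0.5345, -0.3015, 0.1063]
eef_rot: [-180.0, 0.1, -0.1]
contact_force: [0.1, -0.0, 0.4]
gripper_width: 0.0876
```

```bash
python3 snap.py A5 .44 -.04; python3 lid.py A5 .44 -.04 .022
```

```text
[ 0.5345 -0.3015  0.1063] 0.08759532626065832 [ 0.1 -0.   0.4] 14.7
top crop origin 195 151 scale 3.076923076923077
scene crop origin 189 106 scale 3.076923076923077
top 593 z 0.0212
 slope deg [0.48 0.56] z0 0.0213
 centre [ 0.4376 -0.0389] 24 rms 0.0016
scene 726 z 0.0212
 slope deg [-0.15 -0.17] z0 0.0213
 centre [ 0.442  -0.0405] 26 rms 0.0015
```

View pics/A5.png

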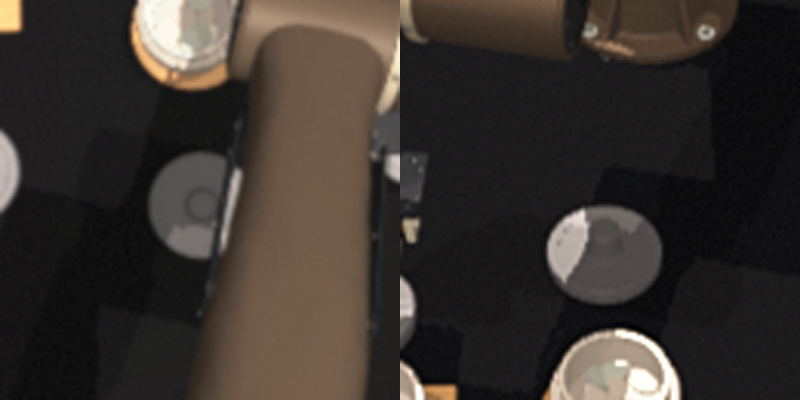

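Call:
apply_moves(slide=[[0.01,-0.01,0.3],[0,0,0.3],[0,0,0.17],[0,0,0.1],[0,0,0],[0,0,0],[0,0,0],[0,0,0]], turn=[[0,0,0],[0,0,0],[0,0,0],[0,0,0],[0,0,0],[0,0,0],[0,0,0],[0,0,0]], jaw=[0,0,0,0,0,1,1,1])

```text
time_s: 15.6
tcp_pos: [0.5369, -0.2996, 0.0212]
eef_rot: [180.0, -0.1, 0.0]
contact_force: [0.1, -0.3, 1.0]
gripper_width: 0.0689
```

Call:
apply_moves(slide=[[0,0,0],[0,0,0],[0,0,0],[0,0,0],[0,0,0]], turn=[[0,0,0],[0,0,0],[0,0,0],[0,0,0],[0,0,0]], jaw=[1,1,1,1,1])

```text
time_s: 16.1
tcp_pos: [0.5362, -0.2996, 0.0201]
eef_rot: [180.0, -0.0, 0.0]
contact_force: [-0.5, 1.3, 0.5]
gripper_width: 0.0343
```

Call:
apply_moves(slide=[[0,0,-0.1],[0,0,-0.4],[0,0,-0.4],[0,-0.2,-0.4],[0.1,-0.4,0],[0.2,-0.4,0],[0.2,-0.4,0],[0.2,-0.4,0]], turn=[[0,0,0],[0,0,0],[0,0,0],[0,0,0],[0,0,0],[0,0,0],[0,0,0],[0,0,0]], jaw=[1,1,1,1,1,1,1,1])

```text
time_s: 16.9
tcp_pos: [0.6065, -0.1179, 0.1511]
eef_rot: [-180.0, -0.1, -0.0]
contact_force: [0.7, -0.6, -0.7]
gripper_width: 0.0342
```

Call:
apply_moves(slide=[[0.2,-0.4,0],[0.2,-0.4,0],[0.17,-0.2,0],[0,0,0],[0,0,0],[0,0,0]], turn=[[0,0,0],[0,0,0],[0,0,0],[0,0,0],[0,0,0],[0,0,0]], jaw=[1,1,1,1,1,1])

```text
time_s: 17.5
tcp_pos: [0.6625, -0.0201, 0.1502]
eef_rot: [180.0, 0.0, -0.0]
contact_force: [0.2, -1.6, -0.7]
gripper_width: 0.0345
```

```bash
python3 snap.py B1 .66 -.02; python3 lid.py B1 .662 -.02 .148
```

```text
[ 0.6625 -0.0201  0.1502] 0.0344575169015667 [ 0.2 -1.6 -0.7] 17.5
top crop origin 191 89 scale 3.076923076923077
scene crop origin 193 162 scale 3.076923076923077
top 295 z 0.1508
 slope deg [-0.3  -0.24] z0 0.1505
 centre [ 0.6568 -0.0196] 21 rms 0.0007
scene 732 z 0.1508
 slope deg [-0.7  -0.11] z0 0.1508
 centre [ 0.6637 -0.0214] 24 rms 0.0012
```

View pics/B1.png

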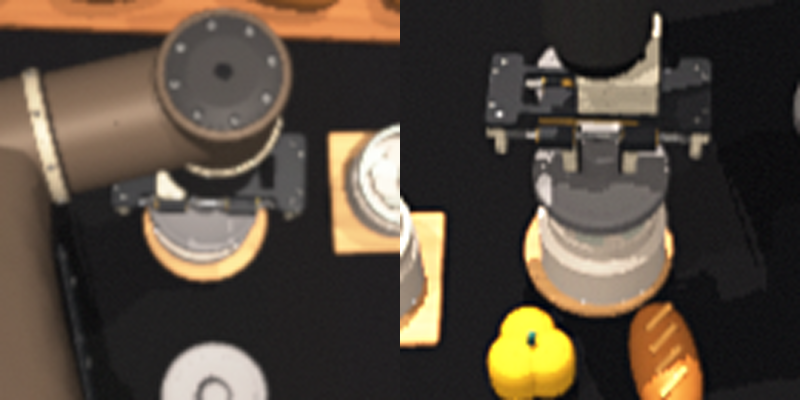

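Call:
apply_moves(slide=[[0,-0.007,0.1],[0,0,0.1],[0,0,0.06],[0,0,0.03],[0,0,0.02],[0,0,0],[0,0,0]], turn=[[0,0,0],[0,0,0],[0,0,0],[0,0,0],[0,0,0],[0,0,0],[0,0,0]], jaw=[1,1,1,1,1,1,1])

```text
time_s: 18.3
tcp_pos: [0.6634, -0.0187, 0.1193]
eef_rot: [180.0, -0.0, 0.0]
contact_force: [0.3, 0.0, -2.0]
gripper_width: 0.034
```

Call:
apply_moves(slide=[[0,0,0.02],[0,0,0.01],[0,0,0],[0,0,0]], turn=[[0,0,0],[0,0,0],[0,0,0],[0,0,0]], jaw=[1,1,1,1])

```text
time_s: 18.7
tcp_pos: [0.6631, -0.0188, 0.1161]
eef_rot: [180.0, -0.0, 0.0]
contact_force: [-0.3, 0.0, -1.1]
gripper_width: 0.0342
```

Below the "too large" stop, free. Continue.

Call:
apply_moves(slide=[[0,0,0.015],[0,0,0.015],[0,0,0],[0,0,0]], turn=[[0,0,0],[0,0,0],[0,0,0],[0,0,0]], jaw=[1,1,1,1])

```text
time_s: 19.1
tcp_pos: [0.6631, -0.0188, 0.113]
eef_rot: [180.0, 0.0, 0.0]
contact_force: [-0.4, 0.2, -1.3]
gripper_width: 0.0338
```

Call:
apply_moves(slide=[[0,0,0.015],[0,0,0.015],[0,0,0],[0,0,0]], turn=[[0,0,0],[0,0,0],[0,0,0],[0,0,0]], jaw=[1,1,1,1])

```text
time_s: 19.5
tcp_pos: [0.6634, -0.0189, 0.1101]
eef_rot: [180.0, -0.0, 0.0]
contact_force: [0.6, -1.5, -2.0]
gripper_width: 0.034
```

Call:
apply_moves(slide=[[0,0,0.02],[0,0,0.01],[0,0,0],[0,0,0]], turn=[[0,0,0],[0,0,0],[0,0,0],[0,0,0]], jaw=[1,1,1,1])

```text
time_s: 19.9
tcp_pos: [0.6637, -0.0189, 0.1074]
eef_rot: [180.0, -0.1, 0.0]
contact_force: [2.4, -2.0, -0.5]
gripper_width: 0.0344
```

Call:
apply_moves(slide=[[0,0,0],[0,0,0],[0,0,0],[0,0,0]], turn=[[0,0,0],[0,0,0],[0,0,0],[0,0,0]], jaw=[0.4,0.4,0.4,0.4])

```text
time_s: 20.3
tcp_pos: [0.6628, -0.0187, 0.1068]
eef_rot: [-180.0, 0.0, 0.0]
contact_force: [-0.8, 0.5, 0.2]
gripper_width: 0.0516
```

```bash
python3 snap.py B2 .66 -.02; python3 lid.py B2 .662 -.02 .11
```

```text
[ 0.6628 -0.0187  0.1068] 0.05164503515801094 [-0.8  0.5  0.2] 20.3
top crop origin 191 89 scale 3.076923076923077
scene crop origin 193 162 scale 3.076923076923077
top 303 z 0.1088
 slope deg [-1.32  0.11] z0 0.1082
 centre [ 0.6578 -0.019 ] 17 rms 0.0005
scene 751 z 0.1084
 slope deg [-0.13  0.25] z0 0.1086
 centre [ 0.6637 -0.0205] 28 rms 0.0009
```

View pics/B2.png

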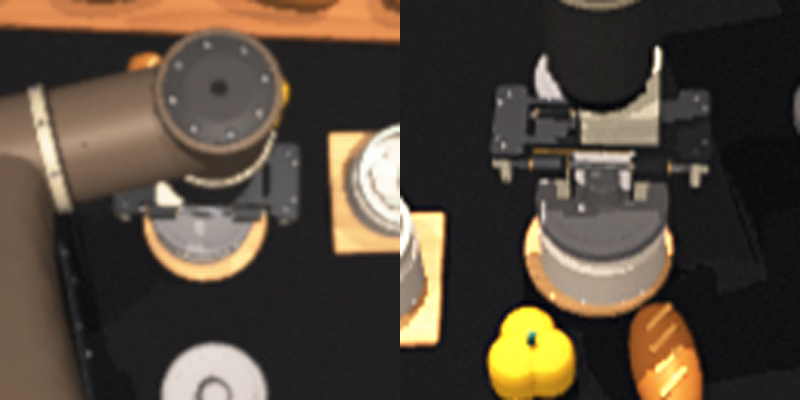

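Call:
apply_moves(slide=[[0,0,0],[0,0,0],[0,0,0],[0,0,0],[0,0,0.01],[0,0,0.01],[0,0,0.01],[0,0,0]], turn=[[0,0,0],[0,0,0],[0,0,0],[0,0,0],[0,0,0],[0,0,0],[0,0,0],[0,0,0]], jaw=[1,1,1,1,1,1,1,1])

```text
time_s: 21.2
tcp_pos: [0.6638, -0.019, 0.105]
eef_rot: [180.0, -0.1, 0.0]
contact_force: [0.8, -1.4, 3.8]
gripper_width: 0.0345
```

Call:
apply_moves(slide=[[0,0,0.01],[0,0,0.01],[0,0,0]], turn=[[0,0,0],[0,0,0],[0,0,0]], jaw=[1,1,1])

```text
time_s: 21.5
tcp_pos: [0.6632, -0.0187, 0.1016]
eef_rot: [-180.0, -0.0, 0.0]
contact_force: [2.6, -1.0, -2.7]
gripper_width: 0.0345
```

Call:
apply_moves(slide=[[0,0,0.01],[0,0,0.01],[0,0,0.01],[0,0,0]], turn=[[0,0,0],[0,0,0],[0,0,0],[0,0,0]], jaw=[1,1,1,1])

```text
time_s: 21.9
tcp_pos: [0.6631, -0.0188, 0.0998]
eef_rot: [180.0, -0.0, 0.0]
contact_force: [-2.7, -1.5, 6.6]
gripper_width: 0.0337
```

Call:
apply_moves(slide=[[0,0,0.01],[0,0,0.01],[0,0,0]], turn=[[0,0,0],[0,0,0],[0,0,0]], jaw=[1,1,1])

```text
time_s: 22.2
tcp_pos: [0.6631, -0.0188, 0.0997]
eef_rot: [180.0, -0.1, 0.1]
contact_force: [-7.0, 1.4, 18.1]
gripper_width: 0.0344
```

Call:
apply_moves(slide=[[0,0,0.01],[0,0,0],[0,0,-0.03],[0,0,0],[0,0,0],[0,0,0],[0,0,0]], turn=[[0,0,0],[0,0,0],[0,0,0],[0,0,0],[0,0,0],[0,0,0],[0,0,0]], jaw=[1,1,1,0,0,0,0])

```text
time_s: 22.9
tcp_pos: [0.663, -0.0187, 0.0986]
eef_rot: [180.0, 0.0, 0.0]
contact_force: [-0.3, -1.2, -0.0]
gripper_width: 0.0606
```

Call:
apply_moves(slide=[[0,0,0],[0,0,-0.2],[0,0,-0.3],[0,0,-0.3],[-0.4,0.3,0],[-0.4,0.3,0],[-0.4,0.3,0],[0,0,0]], turn=[[0,0,0],[0,0,0],[0,0,0],[0,0,0],[0,0,0],[0,0,0],[0,0,0],[0,0,0]], jaw=[0,0,0,0,0,0,0,0])

```text
time_s: 23.7
tcp_pos: [0.5386, -0.1112, 0.1795]
eef_rot: [-180.0, 0.1, -0.1]
contact_force: [1.3, 0.4, 0.7]
gripper_width: 0.0875
```

Call:
apply_moves(slide=[[0,0.4,0],[0,0.4,0],[0,0.4,0],[0,0,0],[0,0,0],[0,0,0]], turn=[[0,0,0],[0,0,0],[0,0,0],[0,0,0],[0,0,0],[0,0,0]], jaw=[0,0,0,0,0,0])

```text
time_s: 24.3
tcp_pos: [0.5432, -0.2284, 0.1789]
eef_rot: [-180.0, 0.0, 0.0]
contact_force: [0.5, 0.5, 0.7]
gripper_width: 0.0876
```

```bash
python3 snap.py B3 .66 -.02; python3 lid.py B3 .662 -.02 .102; python3 lid.py B3 .44 -.04 .022;python3 lid.py B3 .474 .245 .022; python3 - <<'E'
from h import *
cv2.imwrite("pics/B3t.png",pickle.load(open("topB3.pkl","rb"))["pixels"])
E
```

```text
[ 0.5432 -0.2284  0.1789] 0.0876117014962036 [0.5 0.5 0.7] 24.3
top crop origin 191 89 scale 3.076923076923077
scene crop origin 193 162 scale 3.076923076923077
top 47 z 0.1017
 slope deg [-8.46  0.41] z0 0.1094
 centre [ 0.6584 -0.019 ] 5 rms 0.0005
scene 1047 z 0.1013
 slope deg [-0.01 -0.07] z0 0.1013
 centre [ 0.6623 -0.0198] 30 rms 0.0012
top 12 z 0.0222
 slope deg [ 6.2 63.3] z0 -0.0458
 centre [ 0.4335 -0.0396] 8 rms 0.0015
scene 730 z 0.0215
 slope deg [-0.09 -0.04] z0 0.0215
 centre [ 0.4419 -0.0404] 26 rms 0.0016
top 798 z 0.0212
 slope deg [-0.19 -0.07] z0 0.0213
 centre [0.4707 0.2452] 31 rms 0.0008
scene 764 z 0.0211
 slope deg [-0.06 -0.12] z0 0.0212
 centre [0.4754 0.244 ] 33 rms 0.0013
```

View pics/B3.png

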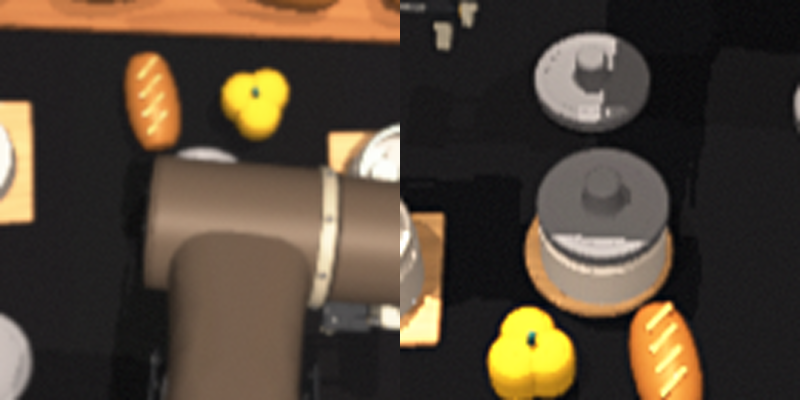

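View pics/B3t.png

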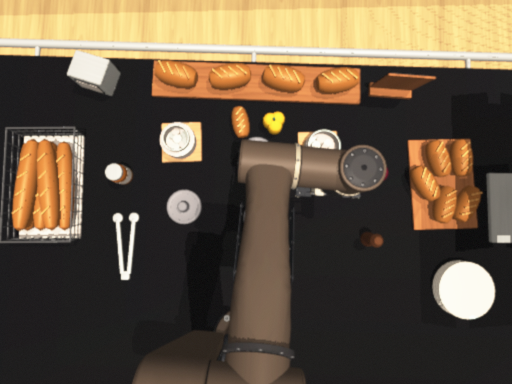

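```bash
python3 - <<'E'
from plant import r
print(r.close_job())
E
```

```text
the job is handed in; nothing more can be done
None
```

The tub on the round board is closed with the lid that lay on the right. It snapped home, and I handed the job in at about 24 s.

**What I did**
- **Middle lid:** I tried it twice, re-centred the second time. Both times it stopped with its plate about 17 mm above the rim, so it is too large. I put it back at its own spot, flat and knob up.
- **Right lid:** It slipped in to the fitting height. It then went home under pressing, against a firm stop at about 18 N.
- **Left lid:** I never touched it.

**Last checks**
- **Closed lid:** In the scene camera its top is at z = 101.3 mm (102 mm expected), tilted under 0.1°. Its centre is within 1 mm of where I measured the mouth at the start.
- **Other lids:** Both lie flat, tops at about 21 mm.
- **Surroundings:** In the pictures the other tubs and bystanders look unmoved, apart from the onion and part of the right tub, which the arm hid in the last top view. The gripper was clear of everything.

**What disagreed or failed**
- **First grasp:** It closed on nothing. The fingertips sit about 27 mm further back than the stated tip distance gives, and I corrected for that.
- **Cameras:** The top camera reads about 4 mm lower in x than the scene camera, and the scene camera agreed with the arm.
- **Last top view:** The arm also covered most of the closed tub and the middle lid. Their final checks rest on the scene camera alone.

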